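Latch the dry-storage box

ROBOT

A 7-joint arm with a two-finger parallel gripper is mounted at the origin on a cart in front of the work surface, level with it; the furniture and walls round the work are solid. World frame = base frame: x ahead of the robot, y to its left, z up, the work surface at z = 0. Lengths are in m, angles in rad, forces in N, time in s.
With the tool pointing down it reaches from about 0.35 to 0.9 m from the base axis. Payload 7.2 kg.
Tool frame: the origin (TCP) lies between the finger pads; the fingertips stand 11 mm ahead of it and the grasp point (between the pads) lies 8 mm behind it (ctrl.tip_extent is the z of the fingertips in the tool frame, in m); z points along the fingers, y is the line along which they close (so a half turn about z gives the same grasp; the last joint's range is limited). The gripper opens to 88 mm and grips with 3 to 60 N. Pads are 20 mm wide; open, the fingers measure 115 mm over their backs; the gripper's body (75 mm by 178 mm) begins 61 mm behind the grasp point.
Start: joints at [1.262, 0.411, -0.013, 1.596, 0.006, 1.134, -0.082], TCP at [0.149, -0.607, 0.234] pointing down, gripper open.
Joint ranges: [-2.95, 2.95], [-0.29, 1.99], [-1.47, 1.44], [0.14, 2.54], [-1.03, 4.17], [0.13, 1.85], [-2.86, 2.86]. Speed limits (rad/s): [2.39, 2.39, 3.01, 3.01, 3.14, 3.14, 3.14].

INTERFACE

Orientations are given as a unit quaternion [w, x, y, z].
In Python, from plant import ctrl gives the robot as it stands. The module is installed in compiled form; this text tells all that it offers.
- The arm moves only by the tool send_rows, never from a script. Its argument "rows" is a list of rows, each an object of numbers: "claw": the closure, from -1 (fully open) to 1 (shut), so that 0 is half open; "dx", "dy", "dz": the shift along the world's x, y, z in m; "twist": the turn about the world's z in rad. In form: [{"claw": .., "dx": .., "dy": .., "dz": .., "twist": ..}, ...]. A call has 1 to 10 rows; each row shifts and turns the commanded pose from where the row before left it; what a row does not reach is not made up. A row lasts 1/10 s, in which the tool goes at most 50 mm and 8.59 degrees, less where a joint would pass 70% of its speed; a pose out of reach is approached as far as the arm can. A call with a gripper value outside its range is refused whole. The fingers move at their own pace and stop on an object; "squeeze" is the grip in N (left out, the last holds). Time passes only in rows, so rows that do not move let the fingers close. It gives the time, the measured TCP pose, the force, the opening and the grip force at its end, in the units of the state.
- ctrl.read_state(): the state, without advancing time (a new reading comes with each control period).
- ctrl.snapshot(name): name is "scene" or "top"; returns a dict with "pixels" (480x640x3 uint8, red, green, blue), "fx", "fy", "cx", "cy" (pixels), "extrinsics" (4x4, takes a point from camera to world coordinates). Camera axes: x right, y up, looking along -z (the intrinsics and any distortion apply to the point x, -y, -z); pixel columns grow to the right and rows downward; lengths in m; the calibration is good to about 2 mm. A picture is of the moment at which its call begins. There is no depth.
- ctrl.job_done(): hands the job in; it is judged then, once.
Trained networks look in a picture, given as the dict that the camera call returned (one of the last four; its "shot" number tells which), for a name from the list of things; names that differ only in an ending like _2 or _b are one class to them, and where a whole thing is asked for, a point or a joint stands for the part that bears it (a point fixed in the world has none). Each returns a list of dicts, best first, with "confidence" (0 to 1); they miss things now and then, are a little off and sometimes report something else, mostly with a low value. They report only what shows in the picture. A call takes as long as a camera call.
- ctrl.search_frame(label, picture): "xyz" ([x, y, z] in m, in world coordinates, good to about 4 mm: the middle of the surface that is visible of it).
The state is a dict: "time_s": time; "qpos": joint angles; "qvel": joint speeds; "tau": joint torques, N m; "tcp_pos": TCP position; "ee_rot": TCP orientation; "wrist_force": force on the tool from outside, world axes, zero at the start; "moment": the same for the moment, N m; "grip_width": finger opening in m; "grip_force": force on a finger pad.
Only numpy, scipy, OpenCV 4.12 (cv2) and the standard library are available. Lean on these libraries where they do the work, as an engineer would, in place of code of your own. Each camera call takes 0.05 s, during which the arm holds its last target. There are 200 camera calls.

TASK

The flap of the dry-storage box stands ajar on its rubber seal. Gently hook the wire loop of the box's toggle latch into the catch on the flap (lower the loop's bar in front of the catch's lip until you feel it rest on the ledge, then push it back under the lip until it seats), then press the lever down flat until it stays home and the flap is drawn tight. Do not force the latch, and leave the things round about where they are.

Things in the scene. Friction and masses are not known exactly. Their poses are not given: they have to be found in the camera images.
- dry_box: Grey dry-storage box fixed on the bench, 160 (x) x 200 (y) x 110 (z) mm. Origin: centre of its underside; z up, its front (-x) towards the robot. The clear framed flap closes the front; the steel toggle latch lies along the box's x axis on top, in the plane y = 0 of the box. In that plane the lever's pivot is at x = -42, z = 125 mm of the box.
- flap (a joint): Flap angle (rad): 0 = closed, grows as its top comes out to -x. Its hinge runs along y at x = -83.5, z = 12 mm of the box. The seal is a spring that pushes it out to 0.053 when free (6 mm at the catch) and yields about 1 mm per 7.5 N there. Drawn tight means below 0.02.
- flap_panel: The framed flap with all it carries, the steel catch included (7 mm thick, 196 mm wide, 96 mm high). Origin on the flap's hinge; x and z are the box's x and z when the flap is closed.
- catch_seat (a point): On the flap above its top edge: centre of the loop's bar when seated, for a catch at mean height. Axes as flap_panel. The catch is a 30 mm wide steel channel open to -x, its back wall 2.5 mm to +x of this point. It is screwed on through slots: its true height differs by up to 6 mm up or down from start to start and is not reported, so its ledge must be felt for.
- catch_ledge (a point): Front edge of the top face of the catch's ledge at mean height (the true one up to 6 mm higher or lower): 12 mm to -x and 2.5 mm below catch_seat. The bar is set down on this face in front of the lip, lightly: over 15 N between bar and catch while hooking would bend it, and by leverage the bar presses with up to twice the force felt at the knob. Lift it clear again before pushing it under the lip: it drags on the ledge.
- catch_lip (a point): Front lower edge of the catch's lip at mean height (the true one up to 6 mm higher or lower, like the ledge): 3 mm to -x and 4.5 mm above catch_seat; the lip is 3 mm thick. The gap between ledge and lip is 7 mm, for a bar 5 mm thick.
- lever (a joint): Lever angle q (rad): 0 = handle straight up, grows as it swings to the box's +x (away from the robot) and down; 1.571 = home, flat along +x, on a stop. Travel -0.8 to 1.571; friction keeps it where it is left. It turns with the loop when the loop is moved (about 0.1 to 0.35 with the bar seated). With the loop seated it passes dead centre at about 1.2 to 1.45 and is then pulled home.
- handle: The lever's flat steel handle, 22 mm wide (y), 5 mm thick, reaching from 16 to 70 mm from the lever's pivot. Origin at the lever's pivot, handle along its own +z. Pressing takes about 4 N near its end; more than 30 N would bend it.
- handle_end (a point): Centre of the 8 mm thick rolled end of the handle, 66 mm from the lever's pivot.
- loop: Steel wire loop (5 mm wire, 44 mm wide) with a black ball knob; starts raised above the catch, turns about y, stays where left. Origin at its pivot on the lever's crank: 14 sin(q+0.235) mm in +x and 14 cos(q+0.235) mm up from the lever's pivot, q the lever angle. The bar lies 65 mm along the loop's own -x; own x is level when the loop is level. Moving it takes about 3 N.
- loop_bar (a point): Centre of the loop's cross bar (5 mm thick, along y).
- loop_knob (a point): Centre of the black ball knob on the loop, 16 mm in diameter, on a short 8 mm stem on the -x side of the bar: pinch it across y, from above; the loop can then still turn about y between the fingers. It lies 16 mm to the loop's -x and 19 mm to its +z from the bar's centre.
- tape_roll: Bystander: black roll of tape, 55 mm wide and 19 mm high, on top of the box at its rear left. Origin: centre of its underside.
- flux_jar: Bystander: small white jar, 46 mm wide, 29 mm high, on the bench left of the box. Origin: centre of its underside.
- tweezers: Bystander: steel tweezers, 129 mm long, on the bench left of the box. Origin: centre of the underside.
- circuit_board: Bystander: circuit board, 60 x 80 mm, on the bench at the left. Origin: centre of its underside.

How it is judged:
On the way, in this order (a step that is already met when the one before it is completed fails the run):
1. the loop's bar lies in the catch, under its lip, with the lever not yet pressed down (x of loop_bar in the frame of catch_seat between -0.003 and 0.003 m and z of loop_bar in the frame of catch_seat between -0.0085 and 0.0095 m and value of joint lever below 0.9 rad), for 0.3 s.
2. the lever is pressed home and the flap is drawn tight (x of loop_bar in the frame of catch_seat between -0.003 and 0.003 m and z of loop_bar in the frame of catch_seat between -0.0085 and 0.0095 m and value of joint lever above 1.5 rad and value of joint flap below 0.02 rad), for 0.2 s.
At the end, for the whole second after the job is handed in: The loop's bar is in the catch (within 3 mm of its seat front to back, under the lip), the lever is home (above 1.5 rad) and still, the flap is tight (below 0.02 rad) (all of step 2 and velocity of joint lever below 0.05 rad/s); the robot touches nothing.
It fails at once if while the loop is being hooked (lever angle below 0.15) it is forced against the catch or flap with more than 15 N (contact force between loop and flap_panel above 15 N and value of joint lever below 0.15 rad).
It fails at once if the handle is pushed or squeezed with more than 30 N (contact force between the fingers and handle above 30 N).
It fails at once if a bystander (tape roll, jar, tweezers, circuit board) is moved more than 20 mm (distance of any of tape_roll, flux_jar, tweezers, circuit_board from where it was at the start of the episode above 0.02 m).
It also fails if it takes over 72 s, if anything falls off the work surface, if the arm or the gripper's body presses on something with over 40 N, if the wrist force passes 120 N, or if a joint passes its speed limit or range.

## Working session

There is one attempt and no reset: what is moved stays moved. The work goes in short steps, Python scripts to look and compute and a tool call to move; the robot and the scene stay as the last step left them, time stands still between calls to the robot, and variables do not carry over. Pictures are saved under pics/ and viewed, at most 10 in all, crops included, and the job is handed in when it is done.

Besides the shell and the picture viewer there is one more tool, called after "Emit:" as name(argument=value, ...) on one line, values as JSON. send_rows: Moves the arm, as the interface text tells. Its arguments: {"type":"object","properties":{"rows":{"type":"array","items":{"type":"object","properties":{"claw":{"type":"number"},"dx":{"type":"number"},"dy":{"type":"number"},"dz":{"type":"number"},"twist":{"type":"number"}}}},"squeeze":{"type":"number"}},"required":["rows"]}

```bash
mkdir -p pics
cat > h.py <<'E'
from plant import ctrl
import numpy as np, cv2
def snap(n,f=None):
    p=ctrl.snapshot(n)
    if f: cv2.imwrite('pics/'+f,cv2.cvtColor(p['pixels'],cv2.COLOR_RGB2BGR))
    return p
def ray(p,u,v):
    T=np.array(p['extrinsics']); d=T[:3,:3]@np.array([(u-p['cx'])/p['fx'],-(v-p['cy'])/p['fy'],-1]); return T[:3,3],d/np.linalg.norm(d)
def proj(p,X):
    T=np.array(p['extrinsics']); c=T[:3,:3].T@(np.array(X)-T[:3,3]); return p['cx']+p['fx']*c[0]/-c[2],p['cy']-p['fy']*c[1]/-c[2]
def tri(a,b):
    A=np.zeros((3,3));B=np.zeros(3)
    for o,d in (a,b):
        M=np.eye(3)-np.outer(d,d);A+=M;B+=M@o
    return np.linalg.solve(A,B)
E
python3 - <<'E'
from h import *
np.set_printoptions(precision=4,suppress=True)
P={n:snap(n,n+'0.png') for n in('scene','top')}
for n,p in P.items():
    print(n,{k:p[k] for k in p if k not in('pixels',)})
    for l in ['dry_box','flap_panel','catch_seat','handle','handle_end','loop','loop_bar','loop_knob','tape_roll','flux_jar']:
        for r in ctrl.search_frame(l,p)[:1]: print(l,np.array(r['xyz']),round(r['confidence'],2),np.round(proj(p,r['xyz'])))
print(ctrl.read_state())
E
```

```text
scene {'fx': 518.7597810760338, 'fy': 518.7597810760338, 'cx': 316.417810357499, 'cy': 239.7216053721854, 'extrinsics': array([[-0.5989,  0.5201, -0.609 , -0.133 ],
       [-0.8008, -0.3793,  0.4635,  0.5345],
       [ 0.0101,  0.7652,  0.6437,  0.8314],
       [ 0.    ,  0.    ,  0.    ,  1.    ]]), 'shot': 1}
dry_box [ 0.5002 -0.1666  0.1089] 0.72 [394. 221.]
flap_panel [ 0.4512 -0.1946  0.0998] 0.69 [417. 231.]
catch_seat [ 0.4552 -0.1963  0.0671] 0.98 [415. 240.]
handle [ 0.5014 -0.2027  0.1723] 0.61 [408. 192.]
handle_end [ 0.5043 -0.2028  0.1718] 0.56 [407. 192.]
loop [ 0.4459 -0.2021  0.1738] 0.57 [426. 204.]
loop_bar [ 0.4518 -0.2019  0.1711] 0.64 [424. 204.]
loop_knob [ 0.4444 -0.207   0.1687] 0.67 [428. 205.]
tape_roll [ 0.4539 -0.1931  0.0694] 0.72 [414. 241.]
flux_jar [0.5615 0.1597 0.0179] 0.56 [259. 295.]
top {'fx': 554.8379947927967, 'fy': 554.8379947927967, 'cx': 318.67540190250827, 'cy': 241.64117023219092, 'extrinsics': array([[-0.0164,  0.9976, -0.0675,  0.419 ],
       [-0.9997, -0.0152,  0.018 ,  0.0531],
       [ 0.0169,  0.0678,  0.9976,  1.3262],
       [ 0.  
[... 333 characters left out ...]
.174 ] 0.68 [433. 260.]
loop_knob [ 0.4536 -0.2049  0.1702] 0.52 [432. 261.]
tape_roll [ 0.5871 -0.1312  0.1332] 0.88 [393. 200.]
flux_jar [0.5656 0.1601 0.0122] 0.59 [263. 218.]
{'time_s': 1.1, 'qpos': array([ 1.2618,  0.4111, -0.0127,  1.5962,  0.0056,  1.1343, -0.0822]), 'qvel': array([-0.0019,  0.0021,  0.0009, -0.0012,  0.0002,  0.0013,  0.001 ]), 'tau': array([ -0.0014, -58.7744,   0.6396, -29.1377,  -0.054 ,   0.0105,
         0.0001]), 'tcp_pos': array([ 0.149 , -0.607 ,  0.2337]), 'ee_rot': array([ 0.0001,  0.9928,  0.1201, -0.    ]), 'wrist_force': array([-0.4135,  1.0688,  0.056 ]), 'moment': array([-0.026 ,  0.0307,  0.0019]), 'grip_force': 0.0, 'grip_width': 0.08770765855213776}
```

Run:
```python
import cv2,numpy as np
a=cv2.imread('pics/scene0.png')[140:340,310:510]; b=cv2.imread('pics/top0.png')[150:350,340:540]
f=lambda i:cv2.resize(i,(400,400),interpolation=cv2.INTER_CUBIC)
cv2.imwrite('pics/c0.png',np.hstack([f(a),f(b)]))
```

```text
(no output)
```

View pics/c0.png

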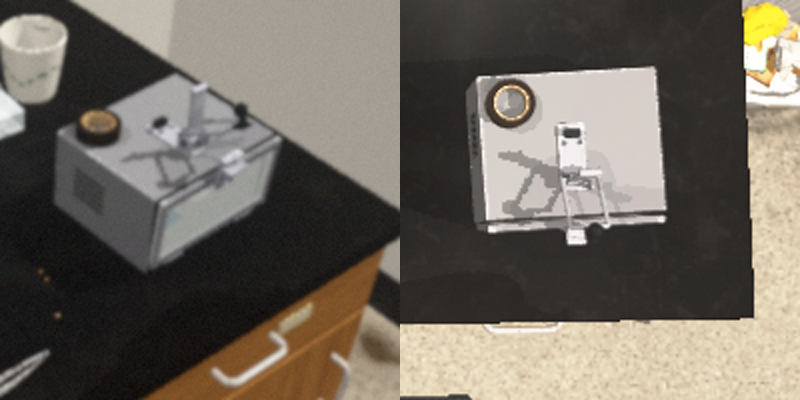

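View pics/scene0.png

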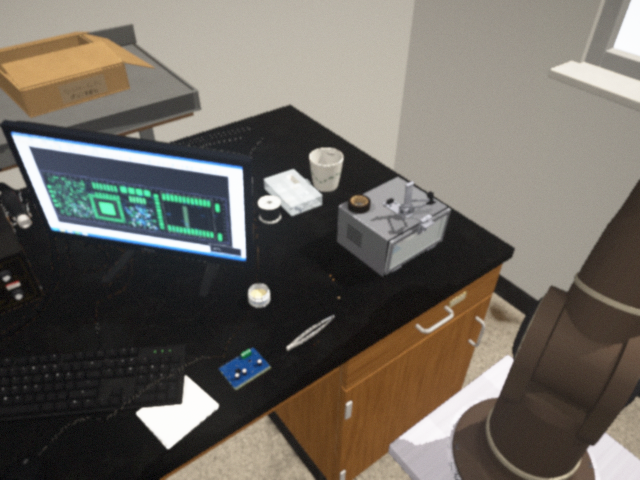

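Run:
```python
import cv2,numpy as np
a=cv2.imread('pics/scene0.png')[170:270,370:470]; b=cv2.imread('pics/top0.png')[180:280,375:475]
f=lambda i:cv2.resize(i,(400,400),interpolation=cv2.INTER_CUBIC)
cv2.imwrite('pics/c1.png',np.hstack([f(a),f(b)]))
```

```text
(no output)
```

View pics/c1.png

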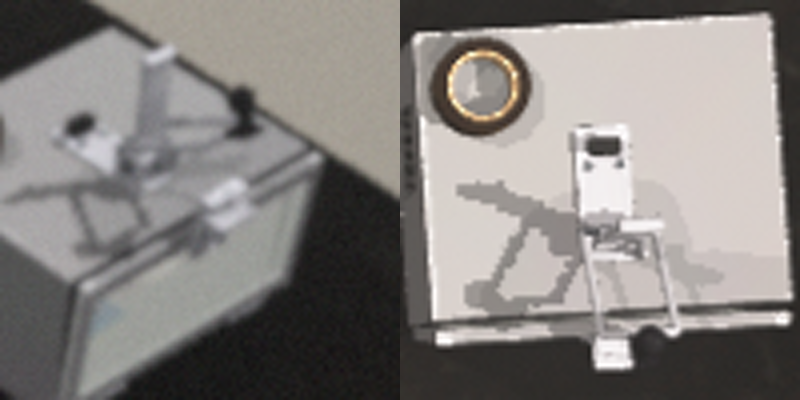

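```bash
cat >> h.py <<'E'
def onz(p,u,v,z):
    o,d=ray(p,u,v); return o+d*(z-o[2])/d[2]
E
python3 - <<'E'
from h import *
np.set_printoptions(precision=4,suppress=True)
s=snap('scene');t=snap('top')
S=lambda u,v:(370+u/4-.375,170+v/4-.375); T=lambda u,v:(375+(u-400)/4-.375,180+v/4-.375)
for n,a,b in [('knob',(241,97),(652,338)),('handle_end',(158,52),(642,226))]:
    X=tri(ray(s,*S(*a)),ray(t,*T(*b)));print(n,X,proj(s,X),S(*a),proj(t,X),T(*b))
for c in [(413,32),(770,13),(792,300),(434,320)]: print('box',onz(t,*T(*c),.11))
for c in [(594,355),(633,355),(613,367),(613,340)]: print('catch',onz(t,*T(*c),.115))
for l in ['catch_seat','loop_knob','loop_bar','handle_end','handle']:
    for n,p in(('s',s),('t',t)):
        for r in ctrl.search_frame(l,p)[:2]: print(n,l,np.array(r['xyz']),round(r['confidence'],2))
E
```

```text
knob [ 0.446  -0.2091  0.197 ] (np.float64(430.1022108550526), np.float64(193.87246966750757)) (429.875, 193.875) (np.float64(437.45523902797987), np.float64(263.96186272044304)) (437.625, 264.125)
handle_end [ 0.5039 -0.2056  0.1956] (np.float64(409.6101795489594), np.float64(182.62429446194494)) (409.125, 182.625) (np.float64(434.74408924929855), np.float64(235.77512901417515)) (435.125, 236.125)
box [ 0.6192 -0.102   0.11  ]
box [ 0.6272 -0.3011  0.11  ]
box [ 0.4674 -0.3078  0.11  ]
box [ 0.4595 -0.1098  0.11  ]
catch [ 0.4388 -0.1964  0.115 ]
catch [ 0.4385 -0.2178  0.115 ]
catch [ 0.4321 -0.2066  0.115 ]
catch [ 0.4469 -0.2071  0.115 ]
s catch_seat [ 0.4542 -0.1986  0.0707] 0.74
t catch_seat [ 0.4549 -0.1967  0.11  ] 0.92
t catch_seat [ 0.4512 -0.1949  0.1101] 0.22
s loop_knob [ 0.4445 -0.2043  0.173 ] 0.48
t loop_knob [ 0.4486 -0.2036  0.1722] 0.67
s loop_bar [ 0.4515 -0.2005  0.1702] 0.44
t loop_bar [ 0.4554 -0.2002  0.1116] 0.71
t loop_bar [ 0.4558 -0.2044  0.1738] 0.47
s handle_end [ 0.5031 -0.1983  0.1739] 0.59
t handle_end [ 0.4988 -0.1938  0.1945] 0.38
s handle [ 0.5023 -0.2016  0.1748] 0.35
t handle [ 0.4529 -0.1979  0.1107] 0.74
t handle [ 0.4999 -0.2025  0.1939] 0.59
```

Emit:
send_rows(rows=[{"dz":0.03,"claw":-1},{"dz":0.03,"twist":-0.1},{"dx":0.02,"dy":0.03,"twist":-0.1},{"dx":0.025,"dy":0.033},{"dx":0.025,"dy":0.033},{"dx":0.025,"dy":0.033},{"dx":0.025,"dy":0.033},{"dx":0.025,"dy":0.033},{"dx":0.025,"dy":0.033},{"dx":0.025,"dy":0.033}], squeeze=12)

```text
schema error: expected keys claw, dx, dy, dz, twist
```

```bash
cat > k.py <<'E'
# box-frame linkage (mm): knob<->(q,phi)<->bar ; world conversion
import numpy as np
from scipy.optimize import fsolve
C=np.array([543.3,-205.2]);YAW=.043
def fk(q,f):
    p=np.array([-42+14*np.sin(q+.235),125+14*np.cos(q+.235)])
    R=lambda a,b:p+np.array([-a*np.cos(f)-(-b)*np.sin(f)*1.0,a*np.sin(f)+b*np.cos(f)])
    return p,R(65,0),R(81,19)
def ik(i,target,g=(0.,.0)):
    s=fsolve(lambda v:fk(*v)[i]-np.array(target),g); return s
def w(x,z,y=0): 
    c,s=np.cos(YAW),np.sin(YAW); return np.array([C[0]+c*x-s*y,C[1]+s*x+c*y,z])
def b(X):
    d=np.array(X[:2])*1000-C; c,s=np.cos(YAW),np.sin(YAW); return np.array([c*d[0]+s*d[1],-s*d[0]+c*d[1],X[2]*1000])
E
python3 - <<'E'
from k import *
print(fk(0,.553))
for t in [(-94,172.7),(-107.7,150),(-107.7,135),(-107.7,125),(-107.7,115),(-107.7,110),(-99,124),(-99,118),(-99,112),(-93,115)]:
    q,f=ik(1,t); k=fk(q,f)[2]; print(t,'q',round(q,3),'f',round(f,3),'knob',k.round(1),w(*k).round(1))
E
```

```text
(array([-38.7401982 , 138.61520078]), array([-94.05211892, 172.75595981]), array([-97.68775445, 197.32793885]))
(-94, 172.7) q 0.006 f 0.552 knob [-97.7 197.3] [ 445.7 -209.4  197.3]
(-107.7, 150) q -0.353 f 0.172 knob [-120.2  171.5] [ 423.2 -210.4  171.5]
(-107.7, 135) q -0.294 f -0.061 knob [-124.8  153. ] [ 418.6 -210.6  153. ]
(-107.7, 125) q -0.392 f -0.214 knob [-127.4  140.2] [ 416.  -210.7  140.2]
(-107.7, 115) q -0.596 f -0.363 knob [-129.4  127.1] [ 414.  -210.8  127.1]
(-107.7, 110) q -0.735 f -0.433 knob [-130.2  120.5] [ 413.2 -210.8  120.5]
(-99, 124) q 0.257 f -0.207 knob [-118.6  139.3] [ 424.9 -210.3  139.3]
(-99, 118) q 0.115 f -0.315 knob [-120.1  131.1] [ 423.3 -210.4  131.1]
(-99, 112) q -0.077 f -0.425 knob [-121.4  122.7] [ 422.  -210.4  122.7]
(-93, 115) q 0.721 f -0.282 knob [-113.7  128.8] [ 429.8 -210.1  128.8]
```

Emit:
send_rows(rows=[{"dx":0,"dy":0,"dz":0.03,"claw":-1,"twist":0},{"dx":0,"dy":0,"dz":0.03,"twist":-0.1,"claw":-1},{"dx":0.022,"dy":0.033,"dz":0,"twist":-0.1,"claw":-1},{"dx":0.025,"dy":0.033,"dz":0,"twist":0,"claw":-1},{"dx":0.025,"dy":0.033,"dz":0,"twist":0,"claw":-1},{"dx":0.025,"dy":0.033,"dz":0,"twist":0,"claw":-1},{"dx":0.025,"dy":0.033,"dz":0,"twist":0,"claw":-1},{"dx":0.025,"dy":0.033,"dz":0,"twist":0,"claw":-1},{"dx":0.025,"dy":0.033,"dz":0,"twist":0,"claw":-1},{"dx":0.025,"dy":0.033,"dz":0,"twist":0,"claw":-1}], squeeze=12)

```text
time_s: 2.7
tcp_pos: [0.3468, -0.3416, 0.294]
ee_rot: [0.0, 1.0, 0.02, 0.0]
wrist_force: [0.3, -1.1, 0.2]
grip_width: 0.0881
grip_force: 0.0
```

Emit:
send_rows(rows=[{"dx":0.025,"dy":0.033,"dz":0,"twist":0,"claw":-1},{"dx":0.025,"dy":0.033,"dz":0,"twist":0,"claw":-1},{"dx":0.025,"dy":0.033,"dz":0,"twist":0,"claw":-1},{"dx":0.024,"dy":0.034,"dz":-0.01,"twist":0,"claw":-1},{"dx":0,"dy":0,"dz":-0.03,"twist":0,"claw":-1},{"dx":0,"dy":0,"dz":-0.01,"twist":0,"claw":-1},{"dx":0,"dy":0,"dz":0,"twist":0,"claw":-1}])

```text
time_s: 3.4
tcp_pos: [0.4438, -0.2103, 0.2424]
ee_rot: [-0.001, 1.0, 0.02, -0.002]
wrist_force: [-0.4, -0.2, -0.4]
grip_width: 0.0877
grip_force: 0.0
```

Run:
```python
from h import *
s=snap('scene');t=snap('top')
X=ctrl.read_state()['tcp_pos'];print(X)
K=[.4458,-.2092,.197]
out=[]
for p in (s,t):
    im=cv2.cvtColor(p['pixels'],cv2.COLOR_RGB2BGR);u,v=map(int,proj(p,K));print(proj(p,K),proj(p,X))
    out.append(cv2.resize(im[v-50:v+50,u-50:u+50],(400,400),interpolation=cv2.INTER_CUBIC))
cv2.imwrite('pics/c2.png',np.hstack(out))
```

```text
[ 0.44478174 -0.21106693  0.2443133 ]
(np.float64(430.20269134484397), np.float64(193.90021347621922)) (np.float64(434.6452259666349), np.float64(175.05976572153133))
(np.float64(437.49488283430753), np.float64(264.0695879263636)) (np.float64(444.0353758726674), np.float64(263.9114168543442))
```

View pics/c2.png

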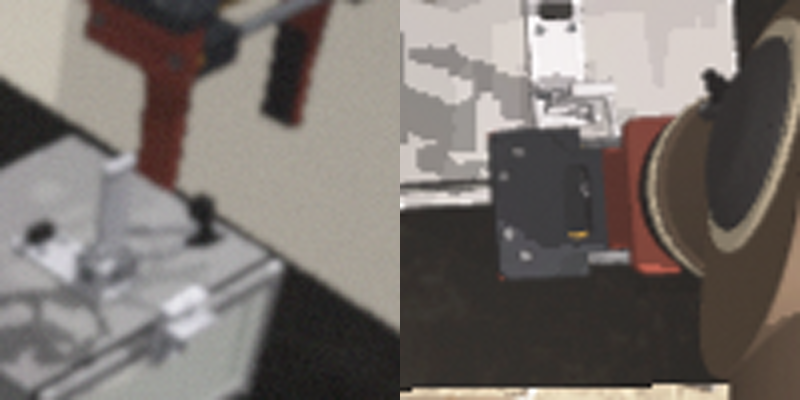

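Emit:
send_rows(rows=[{"dx":0.001,"dy":0.002,"dz":-0.015,"twist":0,"claw":-1},{"dx":0,"dy":0,"dz":-0.015,"twist":0,"claw":-1},{"dx":0,"dy":0,"dz":-0.015,"twist":0,"claw":-1},{"dx":0,"dy":0,"dz":0,"twist":0,"claw":0.3},{"dx":0,"dy":0,"dz":0,"twist":0,"claw":0.6},{"dx":0,"dy":0,"dz":0,"twist":0,"claw":1},{"dx":0,"dy":0,"dz":0,"twist":0,"claw":1},{"dx":0,"dy":0,"dz":0,"twist":0,"claw":1},{"dx":0,"dy":0,"dz":0,"twist":0,"claw":1},{"dx":0,"dy":0,"dz":0,"twist":0,"claw":1}])

```text
time_s: 4.5
tcp_pos: [0.4461, -0.208, 0.1988]
ee_rot: [0.0, 1.0, 0.02, 0.0]
wrist_force: [-0.2, 0.2, -0.9]
grip_width: 0.0356
grip_force: 0.0
```

Emit:
send_rows(rows=[{"dx":0,"dy":0,"dz":0,"twist":0,"claw":1},{"dx":0,"dy":0,"dz":0,"twist":0,"claw":1},{"dx":0,"dy":0,"dz":0,"twist":0,"claw":1},{"dx":0,"dy":0,"dz":0,"twist":0,"claw":1},{"dx":0,"dy":0,"dz":0,"twist":0,"claw":1},{"dx":0,"dy":0,"dz":0,"twist":0,"claw":1},{"dx":0,"dy":0,"dz":0,"twist":0,"claw":1}])

```text
time_s: 5.2
tcp_pos: [0.4458, -0.207, 0.1984]
ee_rot: [-0.001, 1.0, 0.021, -0.0]
wrist_force: [-1.3, 4.3, 0.2]
grip_width: 0.015
grip_force: 12.0
```

Emit:
send_rows(rows=[{"dx":-0.006,"dy":0.001,"dz":-0.0065,"twist":0,"claw":1},{"dx":-0.006,"dy":0,"dz":-0.0065,"twist":0,"claw":1},{"dx":-0.006,"dy":0,"dz":-0.0065,"twist":0,"claw":1},{"dx":-0.0045,"dy":0,"dz":-0.0065,"twist":0,"claw":1},{"dx":0,"dy":0,"dz":0,"twist":0,"claw":1}])

```text
time_s: 5.7
tcp_pos: [0.4225, -0.2073, 0.1718]
ee_rot: [-0.0, 1.0, 0.02, -0.001]
wrist_force: [0.5, 0.9, -0.6]
grip_width: 0.0146
grip_force: 12.0
```

Emit:
send_rows(rows=[{"dx":-0.001,"dy":0,"dz":-0.004,"twist":0,"claw":1},{"dx":-0.001,"dy":0,"dz":-0.004,"twist":0,"claw":1},{"dx":-0.001,"dy":0,"dz":-0.004,"twist":0,"claw":1},{"dx":-0.001,"dy":0,"dz":-0.004,"twist":0,"claw":1},{"dx":0,"dy":0,"dz":0,"twist":0,"claw":1},{"dx":0,"dy":0,"dz":0,"twist":0,"claw":1}])

```text
time_s: 6.3
tcp_pos: [0.4196, -0.2072, 0.1566]
ee_rot: [0.0, 1.0, 0.02, -0.0]
wrist_force: [-1.0, -1.7, 0.0]
grip_width: 0.0146
grip_force: 12.0
```

Run:
```python
from h import *
import k
s=snap('scene');X=ctrl.read_state();print(X['tcp_pos'],X['wrist_force'])
kb=k.b(X['tcp_pos'])-[0,0,1.2];print(kb);q,f=k.ik(2,kb[[0,2]],(-.3,0));print(q,f,k.fk(q,f))
im=cv2.cvtColor(s['pixels'],cv2.COLOR_RGB2BGR)
for z in (118,124): print(proj(s,k.w(-111,z)/1000))
cv2.imwrite('pics/c3.png',cv2.resize(im[180:240,370:450],(800,600),interpolation=cv2.INTER_CUBIC))
```

```text
[ 0.41963813 -0.20718801  0.15672779] [-1.67666626 -1.08267748 -0.19613741]
[-123.633021      3.32965256  155.5277941 ]
-0.24162238582802303 -0.030413481917429482 (array([-42.09271272, 138.99969301]), array([-107.06265319,  137.02312143]), array([-123.633021 ,  155.5277941]))
(np.float64(429.48038666619675), np.float64(225.93764364883802))
(np.float64(429.88930121784466), np.float64(223.81034823839823))
```

View pics/c3.png

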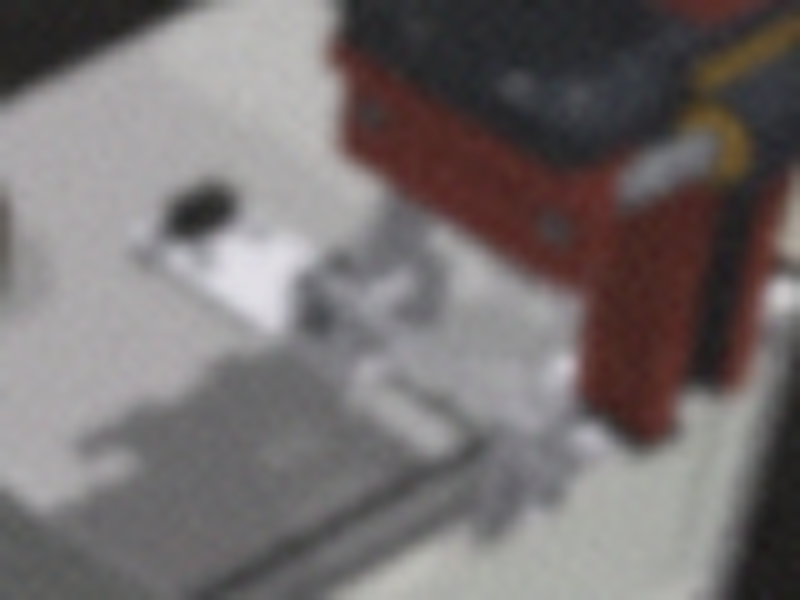

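Emit:
send_rows(rows=[{"dx":-0.0004,"dy":0,"dz":-0.001,"twist":0,"claw":1},{"dx":-0.0004,"dy":0,"dz":-0.001,"twist":0,"claw":1},{"dx":-0.0004,"dy":0,"dz":-0.001,"twist":0,"claw":1},{"dx":-0.0002,"dy":0,"dz":-0.001,"twist":0,"claw":1},{"dx":-0.0002,"dy":0,"dz":-0.001,"twist":0,"claw":1}])

```text
time_s: 6.85
tcp_pos: [0.4182, -0.2071, 0.1517]
ee_rot: [0.0, 1.0, 0.02, 0.0]
wrist_force: [0.2, -1.2, 0.8]
grip_width: 0.0149
grip_force: 12.0
```

Emit:
send_rows(rows=[{"dx":-0.0002,"dy":0,"dz":-0.001,"twist":0,"claw":1},{"dx":-0.0002,"dy":0,"dz":-0.001,"twist":0,"claw":1},{"dx":-0.0002,"dy":0,"dz":-0.001,"twist":0,"claw":1}])

```text
time_s: 7.15
tcp_pos: [0.4174, -0.2071, 0.1486]
ee_rot: [0.0, 1.0, 0.02, 0.0]
wrist_force: [1.7, -1.7, 0.4]
grip_width: 0.0145
grip_force: 12.0
```

Emit:
send_rows(rows=[{"dx":-0.0002,"dy":0,"dz":-0.001,"twist":0,"claw":1},{"dx":-0.0002,"dy":0,"dz":-0.001,"twist":0,"claw":1}])

```text
time_s: 7.35
tcp_pos: [0.4168, -0.2071, 0.1466]
ee_rot: [0.0, 1.0, 0.02, -0.0]
wrist_force: [0.8, -2.2, 0.2]
grip_width: 0.0143
grip_force: 12.0
```

Emit:
send_rows(rows=[{"dx":-0.0002,"dy":0,"dz":-0.001,"twist":0,"claw":1},{"dx":-0.0001,"dy":0,"dz":-0.0005,"twist":0,"claw":1}])

```text
time_s: 7.55
tcp_pos: [0.4165, -0.207, 0.145]
ee_rot: [0.0, 1.0, 0.02, -0.0]
wrist_force: [1.0, -2.5, 0.3]
grip_width: 0.0146
grip_force: 12.0
```

Emit:
send_rows(rows=[{"dx":-0.0002,"dy":0,"dz":-0.001,"twist":0,"claw":1},{"dx":-0.0001,"dy":0,"dz":-0.0005,"twist":0,"claw":1}])

```text
time_s: 7.75
tcp_pos: [0.4165, -0.2071, 0.144]
ee_rot: [0.0, 1.0, 0.02, 0.0]
wrist_force: [-1.5, -0.9, 7.9]
grip_width: 0.0153
grip_force: 12.0
```

Emit:
send_rows(rows=[{"dx":-0.0002,"dy":0,"dz":-0.001,"twist":0,"claw":1}])

```text
time_s: 7.85
tcp_pos: [0.4165, -0.2071, 0.1433]
ee_rot: [0.0, 1.0, 0.02, 0.0]
wrist_force: [-1.3, -1.6, 8.3]
grip_width: 0.0148
grip_force: 12.0
```

Emit:
send_rows(rows=[{"dx":0,"dy":0,"dz":0.0015,"twist":0,"claw":1},{"dx":0,"dy":0,"dz":0.0005,"twist":0,"claw":1},{"dx":0,"dy":0,"dz":0,"twist":0,"claw":1}])

```text
time_s: 8.15
tcp_pos: [0.4165, -0.207, 0.1448]
ee_rot: [0.0, 1.0, 0.02, 0.0]
wrist_force: [2.7, -1.7, -0.1]
grip_width: 0.015
grip_force: 12.0
```

Run:
```python
from h import *
import k
X=ctrl.read_state();print(X['tcp_pos'],X['wrist_force'])
for T in (X['tcp_pos'],[.4165,-.2071,.1445]):
    kb=k.b(T)-[0,0,1.2];q,f=k.ik(2,kb[[0,2]],(-.3,0));print(kb,q,f,k.fk(q,f))
s=snap('scene');t=snap('top')
im=cv2.cvtColor(s['pixels'],cv2.COLOR_RGB2BGR)
cv2.imwrite('pics/c4.png',cv2.resize(im[205:241,400:448],(800,600),interpolation=cv2.INTER_CUBIC))
```

```text
[ 0.41647193 -0.20702359  0.14475483] [ 2.73156472 -1.66231123 -0.13672486]
[-126.7892239     3.63001817  143.5548341 ] -0.3582642507536892 -0.17434978543231314 (array([-43.72133276, 138.89377607]), array([-107.73590276,  127.61836795]), array([-126.7892239,  143.5548341]))
[-126.76446629    3.55247619  143.3       ] -0.3554636726324952 -0.17747467515812465 (array([-43.68241546, 138.89854231]), array([-107.66143855,  127.42315109]), array([-126.76446629,  143.3       ]))
```

View pics/c4.png

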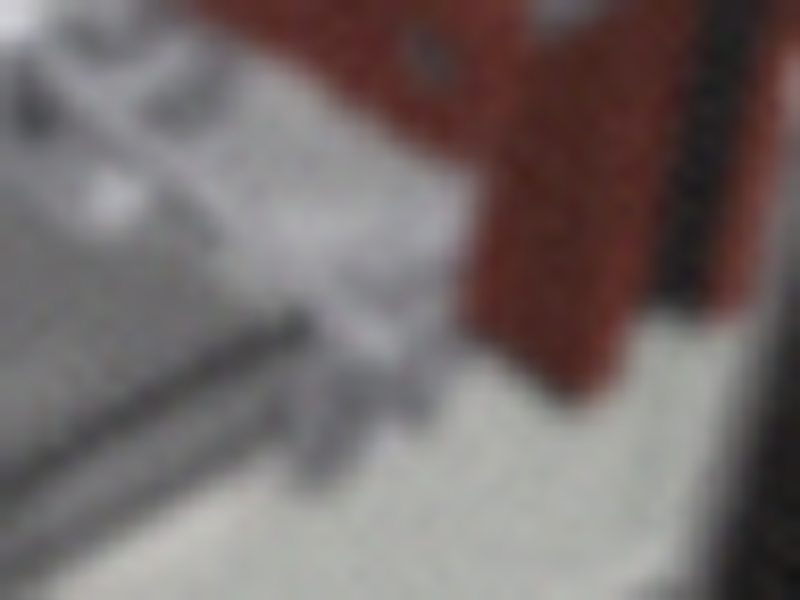

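Run:
```python
from h import *
import k
out=[]
p=snap('scene')
for zs in (127.4,117.4):
    im=cv2.imread('pics/scene0.png');S=10;u0,v0=405,202
    c=cv2.resize(im[v0:v0+50,u0:u0+40],(400,500),interpolation=cv2.INTER_CUBIC)
    P=lambda x,y,z:tuple(int(round((a-o+.5)*S)) for a,o in zip(proj(p,k.w(x,z,y)/1000),(u0,v0)))
    for x1,x2,z,col in ((-102,-96.5,zs+7.5,(0,0,255)),(-111,-96.5,zs-2.5,(0,255,0))):
        pts=np.array([P(x1,-15,z),P(x1,15,z),P(x2,15,z),P(x2,-15,z)]);cv2.polylines(c,[pts],True,col,1)
    out.append(c)
cv2.imwrite('pics/c5.png',np.hstack(out))
```

```text
(no output)
```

View pics/c5.png

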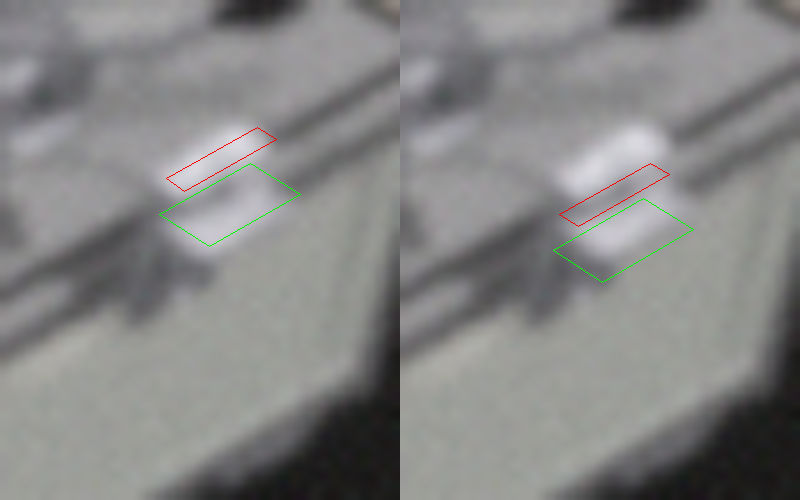

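Run:
```python
import k
for t in [(-107.7,127.4),(-107.7,128.4),(-105,128.5),(-102,128.7),(-100,128.8),(-99,128.9),(-98,128.9)]:
    q,f=k.ik(1,t,(-.2,-.2)); print(t,round(q,3),round(f,3),k.fk(q,f)[2].round(2))
```

```text
(-107.7, 127.4) -0.358 -0.178 [-126.81  143.27]
(-107.7, 128.4) -0.346 -0.162 [-126.56  144.56]
(-105, 128.5) -0.152 -0.162 [-123.85  144.68]
(-102, 128.7) 0.076 -0.149 [-120.64  145.12]
(-100, 128.8) 0.242 -0.133 [-118.38  145.5 ]
(-99, 128.9) 0.332 -0.122 [-117.19  145.81]
(-98, 128.9) 0.427 -0.11 [-115.99  146.03]
```

Emit:
send_rows(rows=[{"dx":0,"dy":0,"dz":0.0005,"twist":0,"claw":1},{"dx":0.001,"dy":0,"dz":0,"twist":0,"claw":1},{"dx":0.001,"dy":0,"dz":0.0001,"twist":0,"claw":1}])

```text
time_s: 8.6
tcp_pos: [0.4166, -0.207, 0.1448]
ee_rot: [-0.0, 1.0, 0.02, -0.002]
wrist_force: [-4.5, -1.6, 1.0]
grip_width: 0.015
grip_force: 12.0
```

Emit:
send_rows(rows=[{"dx":0.0008,"dy":0,"dz":0.0001,"twist":0,"claw":1},{"dx":0.0008,"dy":0,"dz":0.0001,"twist":0,"claw":1}])

```text
time_s: 8.8
tcp_pos: [0.4182, -0.2069, 0.1449]
ee_rot: [-0.0, 1.0, 0.02, -0.002]
wrist_force: [-4.4, -2.3, 1.0]
grip_width: 0.0151
grip_force: 12.0
```

Emit:
send_rows(rows=[{"dx":0.0008,"dy":0,"dz":0.0001,"twist":0,"claw":1}])

```text
time_s: 8.9
tcp_pos: [0.4195, -0.2069, 0.1452]
ee_rot: [-0.0, 1.0, 0.02, -0.001]
wrist_force: [-4.2, -2.4, -0.0]
grip_width: 0.0148
grip_force: 12.0
```

Emit:
send_rows(rows=[{"dx":0.0008,"dy":0,"dz":0.0001,"twist":0,"claw":1},{"dx":0.0008,"dy":0,"dz":0.0001,"twist":0,"claw":1}])

```text
time_s: 9.1
tcp_pos: [0.422, -0.2069, 0.1457]
ee_rot: [-0.0, 1.0, 0.02, -0.0]
wrist_force: [-3.3, -3.1, 1.0]
grip_width: 0.0148
grip_force: 12.0
```

Emit:
send_rows(rows=[{"dx":0.0008,"dy":0,"dz":0.0002,"twist":0,"claw":1},{"dx":0.0008,"dy":0,"dz":0.0001,"twist":0,"claw":1}])

```text
time_s: 9.3
tcp_pos: [0.4238, -0.2069, 0.1461]
ee_rot: [-0.0, 1.0, 0.02, 0.0]
wrist_force: [-4.7, -1.3, 0.7]
grip_width: 0.0147
grip_force: 12.0
```

Emit:
send_rows(rows=[{"dx":0.0008,"dy":0,"dz":0.0002,"twist":0,"claw":1}])

```text
time_s: 9.4
tcp_pos: [0.4246, -0.2068, 0.1463]
ee_rot: [-0.0, 1.0, 0.02, 0.0]
wrist_force: [-3.3, -2.5, 0.9]
grip_width: 0.0147
grip_force: 12.0
```

Emit:
send_rows(rows=[{"dx":0.0008,"dy":0,"dz":0.0002,"twist":0,"claw":1}])

```text
time_s: 9.5
tcp_pos: [0.4251, -0.2068, 0.1464]
ee_rot: [-0.0, 1.0, 0.02, -0.0]
wrist_force: [-5.4, -2.3, -0.1]
grip_width: 0.0152
grip_force: 12.0
```

Emit:
send_rows(rows=[{"dx":0.0006,"dy":0,"dz":0.0002,"twist":0,"claw":1}])

```text
time_s: 9.6
tcp_pos: [0.4253, -0.2068, 0.1464]
ee_rot: [-0.0, 1.0, 0.02, -0.001]
wrist_force: [-5.3, -2.0, 0.5]
grip_width: 0.0146
grip_force: 12.0
```

Emit:
send_rows(rows=[{"dx":0.0006,"dy":0,"dz":0.0002,"twist":0,"claw":1}])

```text
time_s: 9.7
tcp_pos: [0.4256, -0.2068, 0.1465]
ee_rot: [-0.0, 1.0, 0.02, -0.001]
wrist_force: [-7.5, -1.2, 0.8]
grip_width: 0.0147
grip_force: 12.0
```

Emit:
send_rows(rows=[{"dx":0.0003,"dy":0,"dz":0,"twist":0,"claw":1},{"dx":0,"dy":0,"dz":0,"twist":0,"claw":1},{"dx":0,"dy":0,"dz":0,"twist":0,"claw":1},{"dx":0,"dy":0,"dz":0,"twist":0,"claw":1}])

```text
time_s: 10.1
tcp_pos: [0.4256, -0.2068, 0.1465]
ee_rot: [-0.0, 1.0, 0.02, -0.001]
wrist_force: [-7.0, -0.2, 2.0]
grip_width: 0.0145
grip_force: 12.0
```

Emit:
send_rows(rows=[{"dx":0,"dy":0,"dz":0,"twist":0,"claw":-0.2},{"dx":0,"dy":0,"dz":0,"twist":0,"claw":-0.2},{"dx":0,"dy":0,"dz":0,"twist":0,"claw":-0.2},{"dx":0,"dy":0,"dz":0,"twist":0,"claw":-0.2},{"dx":0,"dy":0,"dz":0,"twist":0,"claw":-0.2},{"dx":0,"dy":0,"dz":0,"twist":0,"claw":-0.2}])

```text
time_s: 10.7
tcp_pos: [0.427, -0.2069, 0.1469]
ee_rot: [0.0, 1.0, 0.02, 0.0]
wrist_force: [-1.5, -0.1, 0.1]
grip_width: 0.0523
grip_force: 0.0
```

Emit:
send_rows(rows=[{"dx":0,"dy":0,"dz":0.02,"twist":0,"claw":-0.2},{"dx":0,"dy":0,"dz":0.03,"twist":0,"claw":-0.2},{"dx":0,"dy":0,"dz":0.03,"twist":0,"claw":-0.2},{"dx":-0.03,"dy":0,"dz":0.03,"twist":0,"claw":1},{"dx":-0.03,"dy":0,"dz":0.02,"twist":0,"claw":1},{"dx":0,"dy":0,"dz":0,"twist":0,"claw":1}])

```text
time_s: 11.3
tcp_pos: [0.3653, -0.2079, 0.2795]
ee_rot: [0.002, 1.0, 0.019, 0.001]
wrist_force: [1.3, -0.4, -0.2]
grip_width: 0.0322
grip_force: 0.0
```

Run:
```python
from h import *
import k
s=snap('scene');t=snap('top')
print(ctrl.read_state()['tcp_pos'])
q,f=k.ik(1,(-99,128.2),(.2,-.1));K=k.w(*k.fk(q,f)[2])/1000;E=k.w(-42+66*np.sin(q),125+66*np.cos(q))/1000
out=[]
for p,(u0,v0) in ((s,(375,170)),(t,(390,215))):
    im=cv2.cvtColor(p['pixels'],cv2.COLOR_RGB2BGR);c=cv2.resize(im[v0:v0+75,u0:u0+50],(400,600),interpolation=cv2.INTER_CUBIC)
    for X in(K,E):
        a=proj(p,X);cv2.circle(c,(int((a[0]-u0+.5)*8),int((a[1]-v0+.5)*8)),5,(0,0,255),1)
    out.append(c)
cv2.imwrite('pics/c6.png',np.hstack(out));print(q,f,K,E)
for l in('handle_end','loop_knob'):
  for p in(s,t):
    for r in ctrl.search_frame(l,p)[:1]:print(l,r)
```

```text
[ 0.36700909 -0.20719739  0.27730908]
0.3235010519712701 -0.1338253292036347 [ 0.42601647 -0.2102463   0.1448953 ] [ 0.52230003 -0.20610356  0.18757647]
handle_end {'xyz': [0.5145, -0.2019, 0.1696], 'confidence': 0.56}
handle_end {'xyz': [0.5076, -0.1972, 0.1768], 'confidence': 0.59}
loop_knob {'xyz': [0.4459, -0.2077, 0.1337], 'confidence': 0.54}
loop_knob {'xyz': [0.4519, -0.2047, 0.1323], 'confidence': 0.48}
```

View pics/c6.png

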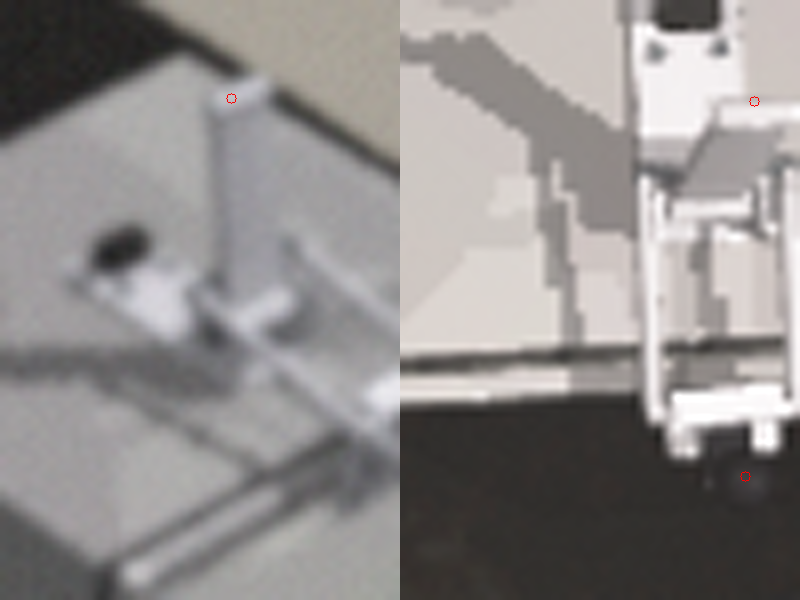

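Emit:
send_rows(rows=[{"dx":0.035,"dy":0,"dz":-0.02,"twist":0,"claw":1},{"dx":0.035,"dy":0,"dz":-0.02,"twist":0,"claw":1},{"dx":0.035,"dy":0,"dz":-0.02,"twist":0,"claw":1},{"dx":0,"dy":0,"dz":-0.019,"twist":0,"claw":1},{"dx":0,"dy":0,"dz":0,"twist":0,"claw":1},{"dx":0.01,"dy":0,"dz":0,"twist":0,"claw":1},{"dx":0,"dy":0,"dz":0,"twist":0,"claw":1}])

```text
time_s: 12.3
tcp_pos: [0.4833, -0.207, 0.1988]
ee_rot: [0.0, 1.0, 0.021, 0.001]
wrist_force: [-0.3, 0.3, 0.0]
grip_width: 0.0006
grip_force: 0.0
```

Run:
```python
from h import *
import k
X=ctrl.read_state();print(X['tcp_pos'],X['wrist_force'],X['grip_width'])
for q in np.arange(.2,1.6,.1):
    print(round(q,2),k.w(-52+60*np.sin(q)-3.5*np.cos(q),136+60*np.cos(q)+3.5*np.sin(q),-1).round(1))
```

```text
[ 0.48333996 -0.2070109   0.1987527 ] [-0.33617089  0.31895049  0.02071617] 0.0005970755591272868
0.2 [ 499.9 -208.1  195.5]
0.3 [ 505.8 -207.8  194.4]
0.4 [ 511.5 -207.6  192.6]
0.5 [ 517.1 -207.3  190.3]
0.6 [ 522.4 -207.1  187.5]
0.7 [ 527.3 -206.9  184.1]
0.8 [ 532.  -206.7  180.3]
0.9 [ 536.2 -206.5  176. ]
1.0 [ 539.9 -206.3  171.4]
1.1 [ 543.2 -206.2  166.3]
1.2 [ 546.  -206.1  161. ]
1.3 [ 548.2 -206.   155.4]
1.4 [ 549.9 -205.9  149.6]
1.5 [ 550.9 -205.9  143.7]
```

Lower to 0.195 and push along the arc.

Emit:
send_rows(rows=[{"dx":0.006,"dy":0,"dz":-0.003,"twist":0,"claw":1},{"dx":0.006,"dy":0,"dz":0,"twist":0,"claw":1},{"dx":0.005,"dy":0,"dz":-0.001,"twist":0,"claw":1},{"dx":0.005,"dy":0,"dz":-0.001,"twist":0,"claw":1}])

```text
time_s: 12.7
tcp_pos: [0.5043, -0.2071, 0.1931]
ee_rot: [0.0, 1.0, 0.02, 0.0]
wrist_force: [-1.8, 0.5, 0.4]
grip_width: 0.0002
grip_force: 0.9
```

Emit:
send_rows(rows=[{"dx":0.003,"dy":0,"dz":-0.001,"twist":0,"claw":1},{"dx":0.003,"dy":0,"dz":-0.001,"twist":0,"claw":1},{"dx":0.003,"dy":0,"dz":-0.001,"twist":0,"claw":1}])

```text
time_s: 13.0
tcp_pos: [0.5128, -0.2068, 0.1898]
ee_rot: [-0.0, 1.0, 0.02, -0.0]
wrist_force: [-1.5, 0.7, 3.7]
grip_width: 0.0005
grip_force: 1.6
```

Emit:
send_rows(rows=[{"dx":0.003,"dy":0,"dz":-0.0015,"twist":0,"claw":1},{"dx":0.003,"dy":0,"dz":-0.0015,"twist":0,"claw":1},{"dx":0.0025,"dy":0,"dz":-0.002,"twist":0,"claw":1}])

```text
time_s: 13.3
tcp_pos: [0.5217, -0.2067, 0.1849]
ee_rot: [-0.0, 1.0, 0.021, 0.0]
wrist_force: [-2.9, 1.9, 4.1]
grip_width: 0.0003
grip_force: 2.1
```

Emit:
send_rows(rows=[{"dx":0.003,"dy":0,"dz":-0.002,"twist":0,"claw":1},{"dx":0.003,"dy":0,"dz":-0.0025,"twist":0,"claw":1},{"dx":0.003,"dy":0,"dz":-0.0025,"twist":0,"claw":1},{"dx":0.0025,"dy":0,"dz":-0.003,"twist":0,"claw":1}])

```text
time_s: 13.7
tcp_pos: [0.5333, -0.2067, 0.1747]
ee_rot: [-0.0, 1.0, 0.021, 0.0]
wrist_force: [-1.0, 2.9, 4.0]
grip_width: 0.0003
grip_force: 2.1
```

Emit:
send_rows(rows=[{"dx":0.0025,"dy":0,"dz":-0.003,"twist":0,"claw":1},{"dx":0.0025,"dy":0,"dz":-0.003,"twist":0,"claw":1},{"dx":0.002,"dy":0,"dz":-0.003,"twist":0,"claw":1},{"dx":0.0015,"dy":0,"dz":-0.003,"twist":0,"claw":1}])

```text
time_s: 14.1
tcp_pos: [0.5416, -0.2071, 0.1625]
ee_rot: [0.0, 1.0, 0.02, 0.0]
wrist_force: [-0.9, 1.5, 3.6]
grip_width: 0.0005
grip_force: 1.4
```

Emit:
send_rows(rows=[{"dx":0.0015,"dy":0,"dz":-0.003,"twist":0,"claw":1},{"dx":0.0015,"dy":0,"dz":-0.003,"twist":0,"claw":1},{"dx":0.001,"dy":0,"dz":-0.003,"twist":0,"claw":1}])

```text
time_s: 14.4
tcp_pos: [0.5454, -0.2072, 0.1535]
ee_rot: [0.0, 1.0, 0.02, -0.0]
wrist_force: [-0.2, 1.1, 1.5]
grip_width: 0.0008
grip_force: 0.7
```

Emit:
send_rows(rows=[{"dx":0.001,"dy":0,"dz":-0.003,"twist":0,"claw":1},{"dx":0.001,"dy":0,"dz":-0.003,"twist":0,"claw":1},{"dx":0,"dy":0,"dz":-0.002,"twist":0,"claw":1},{"dx":0,"dy":0,"dz":0,"twist":0,"claw":1}])

```text
time_s: 14.8
tcp_pos: [0.5472, -0.2072, 0.1454]
ee_rot: [0.0, 1.0, 0.02, -0.0]
wrist_force: [-0.6, 0.0, -1.0]
grip_width: 0.0003
grip_force: 0.0
```

Emit:
send_rows(rows=[{"dx":0,"dy":0,"dz":-0.0015,"twist":0,"claw":1},{"dx":0,"dy":0,"dz":-0.0015,"twist":0,"claw":1},{"dx":0,"dy":0,"dz":-0.001,"twist":0,"claw":1}])

```text
time_s: 15.1
tcp_pos: [0.5473, -0.207, 0.1417]
ee_rot: [0.0, 1.0, 0.02, -0.0]
wrist_force: [-0.8, 0.3, -0.0]
grip_width: 0.0007
grip_force: 0.0
```

Emit:
send_rows(rows=[{"dx":0,"dy":0,"dz":-0.001,"twist":0,"claw":1},{"dx":0,"dy":0,"dz":-0.001,"twist":0,"claw":1}])

```text
time_s: 15.3
tcp_pos: [0.5473, -0.207, 0.1398]
ee_rot: [0.0, 1.0, 0.02, 0.0]
wrist_force: [-0.1, 0.5, 0.3]
grip_width: 0.0003
grip_force: 0.0
```

Emit:
send_rows(rows=[{"dx":0,"dy":0,"dz":-0.001,"twist":0,"claw":1},{"dx":0,"dy":0,"dz":0,"twist":0,"claw":1}])

```text
time_s: 15.5
tcp_pos: [0.5474, -0.207, 0.139]
ee_rot: [0.0, 1.0, 0.02, 0.0]
wrist_force: [0.3, 0.2, 0.9]
grip_width: 0.0003
grip_force: 0.4
```

Emit:
send_rows(rows=[{"dx":0,"dy":0,"dz":-0.001,"twist":0,"claw":1},{"dx":0,"dy":0,"dz":0,"twist":0,"claw":1}])

```text
time_s: 15.7
tcp_pos: [0.5474, -0.207, 0.1387]
ee_rot: [0.0, 1.0, 0.02, 0.0]
wrist_force: [-1.7, 1.0, 7.9]
grip_width: 0.0006
grip_force: 3.9
```

Emit:
send_rows(rows=[{"dx":0,"dy":0,"dz":0.02,"twist":0,"claw":1},{"dx":-0.01,"dy":0,"dz":0.03,"twist":0,"claw":1},{"dx":-0.03,"dy":-0.03,"dz":0.03,"twist":0,"claw":1},{"dx":-0.04,"dy":-0.03,"dz":0.03,"twist":0,"claw":1},{"dx":-0.04,"dy":-0.03,"dz":0.02,"twist":0,"claw":1},{"dx":-0.04,"dy":-0.03,"dz":0,"twist":0,"claw":1},{"dx":-0.03,"dy":-0.03,"dz":0,"twist":0,"claw":1},{"dx":-0.01,"dy":-0.03,"dz":0,"twist":0,"claw":1},{"dx":0,"dy":0,"dz":0,"twist":0,"claw":1}])

```text
time_s: 16.6
tcp_pos: [0.354, -0.3837, 0.2611]
ee_rot: [0.001, 1.0, 0.017, -0.0]
wrist_force: [-0.2, -0.5, 0.5]
grip_width: 0.0004
grip_force: 0.0
```

Run:
```python
from h import *
s=snap('scene');t=snap('top');out=[]
for p,(u0,v0) in ((s,(370,160)),(t,(375,180))):
    im=cv2.cvtColor(p['pixels'],cv2.COLOR_RGB2BGR);out.append(cv2.resize(im[v0:v0+100,u0:u0+100],(400,400),interpolation=cv2.INTER_CUBIC))
cv2.imwrite('pics/c7.png',np.hstack(out))
```

```text
(no output)
```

View pics/c7.png

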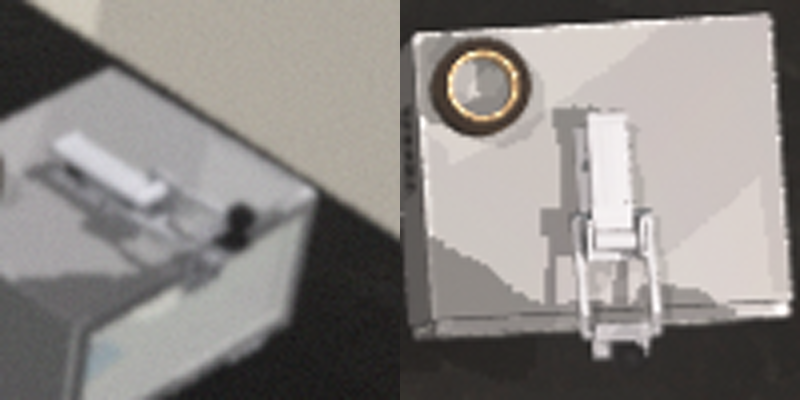

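The lever is flat, the loop sits in the catch, the flap's gap to the box has closed, and the tape roll hasn't moved. I'm handing the job in.

```bash
python3 -c "from plant import ctrl; print(ctrl.job_done())"
```

```text
the job is handed in; nothing more can be done
None
```

The latch is hooked and the lever is pressed home with the flap drawn tight, as far as the last pictures show; I handed the job in at about 17 s, and no verdict came back.

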